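# Clamp the vial rack on the shaker

## Robot

A 7-joint arm with a two-finger parallel gripper is mounted at the origin on the work surface. World frame = base frame: x ahead of the robot, y to its left, z up, the work surface at z = 0. Lengths are in mm, angles in rad, forces in N, time in s.
With the tool pointing down it reaches from about 400 to 875 mm from the base axis. Payload 4.4 kg.
Tool frame: the origin (TCP) lies on the centre line of the jaws, within the pads' length; the fingertips stand 25 mm ahead of it and the grasp point (between the pads) lies 6 mm ahead of it (ctrl.finger_overhang is the distance from the TCP to the fingertips, in mm); z points along the fingers, y is the line along which they close (so a half turn about z gives the same grasp; the last joint's range is limited). The gripper opens to 85 mm and grips with 20 to 120 N. Pads are 22 mm wide; open, the fingers measure 114 mm over their backs; the gripper's body (76 mm by 85 mm) begins 54 mm behind the grasp point. The pads swing forward as they close: fully open they stand 13 mm farther back than shut.
Start: joints at [-0.066, 0.628, 0.038, 1.517, -0.027, 0.996, -0.02], TCP at [650.013, 0.026, 256.313] pointing down, gripper open.
Joint ranges: [-3.06, 3.06], [-0.37, 2.12], [-1.25, 1.32], [0.18, 2.47], [-1.1, 4.24], [0.23, 1.98], [-2.94, 2.94]. Speed limits (rad/s): [2.57, 2.57, 3.14, 3.14, 3.14, 3.14, 3.14].

## Interface

Orientations are given as [roll, pitch, yaw] about the fixed x, y, z axes, in that order (R = Rz(yaw) Ry(pitch) Rx(roll)).
In Python, from cell import ctrl gives the robot as it stands. The module is installed in compiled form; this text tells all that it offers.
- The arm moves only by the tool play_rows, never from a script. Its argument "targets" is a list of rows, each a list of 5 numbers: the closure, from 0 (fully open) to 1 (shut), then the shift along the tool's x, y, z in cm, then the turn about the tool's z in degrees. In form: [[gripper, dx, dy, dz, spin], ...]. A call has 1 to 10 rows; each row is the pose to reach, as a shift and turn from the pose commanded when the call began, along the tool's axes at that moment; what a row does not reach only later rows make up. A row lasts 1/10 s, in which the tool goes at most 50 mm and 8.59 degrees, less where a joint would pass 70% of its speed; a pose out of reach is approached as far as the arm can. A call with a gripper value outside its range is refused whole. The fingers move at their own pace and stop on an object; the grip force is fixed at half the most. Time passes only in rows, so rows that repeat a pose let the fingers close. It gives the time, the measured TCP pose, the force, the opening and the grip force at its end, in the units of the state.
- ctrl.read_state(): the state, without advancing time (a new reading comes with each control period).
- ctrl.get_image(name): name is "scene" or "side" or "wrist"; returns (picture, depth): 480x640x3 uint8, red, green, blue; 480x640 float32, mm along the optical axis (not along the pixel's ray), 0 where there is no reading.
- ctrl.calibration(name): a dict with "vfov" (degrees; the focal length in pixels is half the picture's height over the tangent of half this angle, whatever the lens; pixels are square), "cx", "cy" (the principal point, pixels), "extrinsics" (4x4, takes a point from camera to world coordinates); the wrist camera has in their place "mount" (4x4, takes a point from camera to tool coordinates, whose origin is the TCP and whose axes are the flange's). Camera axes: x right, y down, z forward; pixel columns grow to the right and rows downward; lengths in mm; the calibration is good to about 2 mm. A picture is of the moment at which its call begins: read the wrist's pose just before it. calibration takes no time and is no camera call.
- ctrl.finish_job(): hands the job in; it is judged then, once.
Trained networks look in the newest picture that a camera, given by its name, has taken for a name from the list of things; names that differ only in an ending like _2 or _b are one class to them, and where a whole thing is asked for, a point or a joint stands for the part that bears it (a point fixed in the world has none). Each returns a list of dicts, best first, with "confidence" (0 to 1); they miss things now and then, are a little off and sometimes report something else, mostly with a low value. They report only what shows in the picture. A call takes as long as a camera call.
- ctrl.search_frame(camera, name): "bbox" ([left, top, right, bottom] in pixels, round what is visible of it).
- ctrl.trace(camera, name): "pixels" (480x640 bool, what is visible of it) and "bbox" ([left, top, right, bottom] in pixels, round what is visible of it).
The state is a dict: "clock": time; "qpos": joint angles; "qd": joint speeds; "tau": joint torques, N m; "eef_pos": TCP position; "tool_rot": TCP orientation; "force": force on the tool from outside, world axes, zero at the start; "torque": the same for the moment, N m; "width": finger opening in mm; "gripper_force": force on a finger pad.
Only numpy, scipy, OpenCV 4.12 (cv2) and the standard library are available. Lean on these libraries where they do the work, as an engineer would, in place of code of your own. Each camera call takes 0.05 s, during which the arm holds its last target. There are 200 camera calls.

## Task

Clamp the vial rack on the laboratory shaker: with the fingertips push the orange rack along its rails until it is fully home against the back stop under the bridge, then turn the loose blue wing screw on the bridge clockwise (seen from above) with repeated fingertip strokes on its wings until it is all the way down and turns no further. Push only: never take the screw between the fingers and never lift the rack. Leave the bottle, the beaker and the jar where they stand.

Things in the scene. Friction and masses are not known exactly. Their poses are not given: they have to be found in the camera images.
- shaker: white laboratory shaker fixed to the bench, 300 (x) x 240 (y) mm; origin at the centre of its underside on the bench, own +x from its front panel to the back stop. The aluminium platform's top is 85 mm up. On it two steel guide rails run along x, 94 mm apart, 14 mm high, from x = -145 to +77 mm.
- back_stop (a point): middle of the face of the dark back stop on the platform, at shaker x = +75 mm, y = 0, 14 mm above the platform; the stop is 28 mm high, the rack's far end meets it when home
- bridge_top (a point): middle of the top of the steel bridge bar over the rack's path, 154 mm above the bench, at shaker x = +55 mm, y = 0; the bar is 30 (x) x 160 (y) x 12 mm on a post at each side. The wing screw stands upright in it here.
- rack_mid (a point): centre of the orange vial rack, a loose block 150 (x) x 90 (y) x 40 mm high, 0.25 to 0.5 kg, on the platform between the rails (2 mm play each side), axes as the shaker's; 16 vials fixed in it, caps 10 mm above its top; flat far end for the screw's foot. 20 mm above the platform. Starts 25 to 50 mm short of home; slides along shaker +x; home is at x = 0 in the shaker's frame.
- rack_near (a point): centre of the rack's near end face (flat, 90 mm wide, 40 mm high), where it can be pushed; 75 mm from the rack's centre, 20 mm above the platform
- screw (a joint): angle of the wing screw in rad: grows as it turns clockwise seen from above, a hard stop at 7.0 is tight; starts between 0 and 2.0. It stays where it is left and needs about 0.05 N m (some 2 N at a wing) to turn. It sinks 6 mm a turn. At 0 the wings lie along the shaker's x.
- screw_mid (a point): centre of the blue wing screw, on its upright axis, half-way up (176 mm above the bench when tight, to 183 mm when loose). Hub 18 mm diameter; two opposite upright wings, 76 mm over both tips, 8 mm thick, from 12 mm below to 14 mm above this point; a thin stud ends 22 mm above it. x along the wings towards wing a, z up. Free all round above the bridge bar.
- wing_a (a point): outer end of one wing, 38 mm from the axis, at the height of screw_mid
- wing_b (a point): outer end of the other wing, 38 mm from the axis, at the height of screw_mid
- amber_mid (a point): bystander: centre of a loose amber glass bottle, 84 mm diameter, 190 mm high, upright on the bench
- beaker_mid (a point): bystander: centre of a loose glass beaker, 68 mm diameter, 85 mm high, upright on the bench
- jar_mid (a point): bystander: centre of a loose white jar with a blue cap, 66 mm diameter, 75 mm high, upright on the bench

How it is judged (in metres and radians):
On the way, in this order (a step that is already met when the one before it is completed fails the run):
1. the rack is pushed home against the back stop (x of rack_mid in the frame of shaker above -0.004 m and z of rack_mid in the frame of shaker between 0.098 and 0.112 m and angle between rack_mid's own z axis and vertical below 0.1 rad), for 0.2 s.
2. the wing screw is turned down tight (value of joint screw above 6.85 rad), for 0.2 s.
At the end, for the whole second after the job is handed in: the rack is within 4 mm of the back stop, flat on the platform; the wing screw is within 0.15 rad of its tight stop and still; the bottle, beaker and jar stand upright within 30 mm of where they were (all of step 1 and value of joint screw above 6.85 rad and velocity of joint screw between -0.1 and 0.1 rad/s and distance of each of amber_mid, beaker_mid, jar_mid from where it was at the start of the episode below 0.03 m and angle between each of amber_mid, beaker_mid, jar_mid's own z axis and vertical below 0.2 rad); the robot touches nothing.
It fails at once if the rack is lifted more than 10 mm or tipped (z of rack_mid in the frame of shaker above 0.115 m or angle between rack_mid's own z axis and vertical above 0.25 rad).
It fails at once if the wing screw is taken between the fingers (y of the grasp point in the frame of screw_mid between -0.007 and 0.007 m and x of the grasp point in the frame of screw_mid between -0.036 and 0.036 m and z of the grasp point in the frame of screw_mid below 0.024 m and contact force between the fingers and screw above 0.5 N).
It fails at once if the amber bottle is moved more than 30 mm or tipped (distance of amber_mid from where it was at the start of the episode above 0.03 m or angle between amber_mid's own z axis and vertical above 0.3 rad).
It fails at once if the beaker is moved more than 30 mm or tipped (distance of beaker_mid from where it was at the start of the episode above 0.03 m or angle between beaker_mid's own z axis and vertical above 0.3 rad).
It fails at once if the jar is moved more than 30 mm or tipped (distance of jar_mid from where it was at the start of the episode above 0.03 m or angle between jar_mid's own z axis and vertical above 0.3 rad).
It also fails if it takes over 56 s, if anything falls off the work surface, if the arm or the gripper's body presses on something with over 40 N, if the wrist force passes 120 N, or if a joint passes its speed limit or range.

## Working session

There is one attempt and no reset: what is moved stays moved. The work goes in short steps, Python scripts to look and compute and a tool call to move; the robot and the scene stay as the last step left them, time stands still between calls to the robot, and variables do not carry over. Pictures are saved under pics/ and viewed, at most 10 in all, crops included, and the job is handed in when it is done.

Besides the shell and the picture viewer there is one more tool, called after ">>>" as a command line: name --pt "numbers of a row" for each row, then --argument value for the rest. play_rows: Moves the arm, as the interface text tells. Its arguments: {"type":"object","properties":{"targets":{"type":"array"}},"required":["targets"]}

```bash
mkdir -p pics; cat > h.py <<'E'
import numpy as np, cv2
from cell import ctrl
from scipy.spatial.transform import Rotation as R
def ext(n):
    c=ctrl.calibration(n)
    if 'extrinsics' in c: return c,np.array(c['extrinsics'])
    s=ctrl.read_state(); T=np.eye(4); T[:3,:3]=R.from_euler('xyz',s['tool_rot']).as_matrix(); T[:3,3]=s['eef_pos']
    return c,T@np.array(c['mount'])
def cloud(n):
    c,T=ext(n); im,d=ctrl.get_image(n)
    f=240/np.tan(np.radians(c['vfov'])/2)
    v,u=np.mgrid[:480,:640]
    P=np.stack([(u-c['cx'])/f*d,(v-c['cy'])/f*d,d],-1)@T[:3,:3].T+T[:3,3]
    P[d==0]=np.nan
    return im,P
E
python3 - <<'E'
from h import *
s=ctrl.read_state(); print(s)
out=[]
for n in ['scene','side']:
    im,P=cloud(n); np.savez('pics/%s.npz'%n,im=im,P=P); cv2.imwrite('pics/%s0.png'%n,im[...,::-1])
    for t in ['shaker','rack_mid','screw','amber_mid','beaker_mid','jar_mid']:
        r=ctrl.trace(n,t)
        if r:
            m=r[0]['pixels']; Q=P[m]; Q=Q[~np.isnan(Q[:,0])]
            print(n,t,round(r[0]['confidence'],2),r[0]['bbox'],m.sum(), np.round(np.percentile(Q,[2,50,98],axis=0)).tolist())
            np.save(f'pics/{n}_{t}.npy',m)
E
```

```text
{'clock': 0.0, 'qpos': array([-0.0657834 ,  0.62931902,  0.03845574,  1.51836688, -0.02699284,
        0.99626172, -0.02002949]), 'qd': array([ 0.00108043, -0.00108271,  0.00073786,  0.00146985,  0.00060708,
       -0.00080063,  0.00040564]), 'tau': array([-1.11932164e-03, -5.63405585e+01,  1.22606792e+00, -1.93450052e+01,
        1.09587883e-02,  1.05136272e-02, -8.84369996e-06]), 'eef_pos': array([6.49437050e+02, 9.33370399e-03, 2.55407202e+02]), 'tool_rot': array([-3.13975644e+00,  3.67572643e-05,  1.57074304e+00]), 'force': array([-0.06815195, -0.60320963,  0.71532931]), 'torque': array([ 0.0049277 ,  0.0031169 , -0.03038449]), 'gripper_force': 0.0, 'width': 85.97887390349007}
scene shaker 0.67 [262.9, 208.5, 449.9, 359.8] 15476 [[438.0, -33.0, 18.0], [635.0, 150.0, 86.0], [742.0, 240.0, 178.0]]
scene rack_mid 0.74 [332.7, 223.3, 421.4, 285.3] 3558 [[469.0, 57.0, 99.0], [541.0, 120.0, 126.0], [612.0, 167.0, 137.0]]
scene screw 0.6 [314.3, 219.8, 338.5, 257.3] 415 [[600.0, 27.0, 154.0], [631.0, 79.0, 188.0], [637.0, 113.0, 204.0]]
scene amber_mid 0.92 [259.8, 176.2, 305.1, 242.4] 
[... 338 characters left out ...]
.2, 175.5, 372.9, 347.7] 15523 [[408.0, -40.0, 17.0], [534.0, 21.0, 85.0], [712.0, 203.0, 181.0]]
side rack_mid 0.87 [212.3, 212.6, 310.6, 268.2] 4124 [[460.0, 42.0, 98.0], [529.0, 84.0, 125.0], [609.0, 154.0, 136.0]]
side screw 0.93 [305.8, 176.0, 326.6, 224.0] 532 [[621.0, 37.0, 155.0], [626.0, 70.0, 184.0], [635.0, 108.0, 203.0]]
side amber_mid 0.75 [348.7, 243.7, 414.8, 375.1] 6391 [[543.0, -178.0, 3.0], [566.0, -155.0, 101.0], [611.0, -110.0, 190.0]]
side beaker_mid 0.73 [267.4, 319.4, 314.3, 392.1] 3058 [[428.0, -124.0, 2.0], [456.0, -100.0, 58.0], [492.0, -35.0, 86.0]]
side jar_mid 0.77 [252.1, 193.3, 279.1, 217.5] 610 [[628.0, 247.0, 47.0], [651.0, 265.0, 73.0], [683.0, 298.0, 77.0]]
```

```bash
cd pics; python3 -c "
import cv2,numpy as np
a=cv2.imread('scene0.png');b=cv2.imread('side0.png');cv2.imwrite('both.png',cv2.resize(np.vstack([a,b]),(450,600)) if 0 else cv2.resize(np.hstack([a,b]),(800,300)))"
```

```text
(no output)
```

View pics/scene0.png

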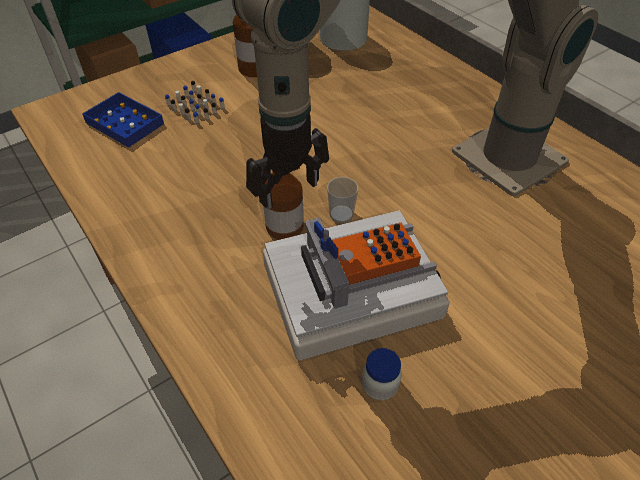

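View pics/side0.png

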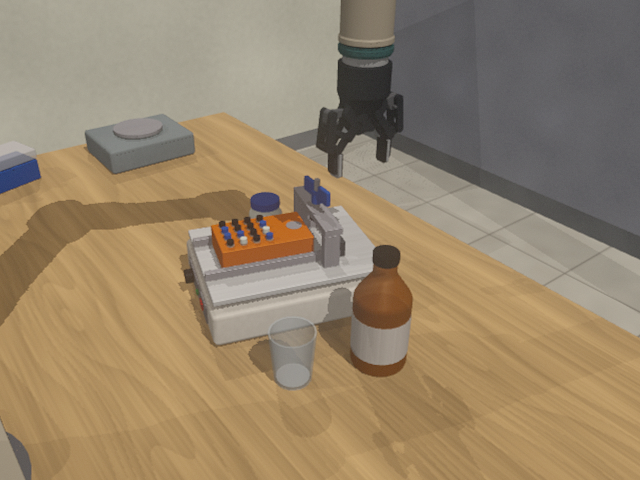

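```bash
python3 - <<'E'
from h import *
B=[];S=[];K=[];PL=[]
for n in ['scene','side']:
    z=np.load(f'pics/{n}.npz'); P=z['P']; im=z['im'].astype(int)
    m=np.load(f'pics/{n}_shaker.npy')|np.load(f'pics/{n}_screw.npy')|np.load(f'pics/{n}_rack_mid.npy')
    m=cv2.dilate(m.astype(np.uint8),np.ones((5,5)))>0
    Z=P[...,2]; ok=m&~np.isnan(Z)
    blue=(im[...,2]>im[...,0]+25)&(im[...,2]>im[...,1]+15); orange=(im[...,0]>im[...,2]+60)
    near=(np.hypot(P[...,0]-628,P[...,1]-75)<110)
    b=ok&(abs(Z-154)<4)&near&~blue&~orange; s=ok&(Z>164)&(Z<205)&blue&near
    k=ok&orange&(abs(Z-125)<4); p=ok&(abs(Z-85)<3)
    for nm,q,L in [('bar',b,B),('screw',s,S),('rack',k,K),('plat',p,PL)]:
        Q=P[q]; L.append(Q)
        r=cv2.minAreaRect(Q[:,:2].astype(np.float32)); 
        print(n,nm,len(Q),[np.round(np.array(r[0]),1),np.round(r[1],1),round(r[2],2)],Q[:,2].mean().round(1),np.percentile(Q[:,2],[1,99]).round())
        d=Q[:,:2]-Q[:,:2].mean(0); w,V=np.linalg.eigh(d.T@d); print('   pca deg',np.degrees(np.arctan2(V[1,1],V[0,1])).round(1),'mean',Q.mean(0).round(1))
for nm,L in [('bar',B),('screw',S),('rack',K),('plat',PL)]:
    r=cv2.minAreaRect(np.vstack(L)[:,:2].astype(np.float32)); print(nm,r)
E
```

```text
scene bar 877 [array([629.2,  76.6]), array([163.9,  30.7]), 72.29] 154.7 [151. 158.]
   pca deg 74.3 mean [636.6  91.3 154.7]
scene screw 261 [array([629.5,  77.3]), array([76. , 17.6]), 74.66] 187.4 [165. 199.]
   pca deg 83.6 mean [631.5  78.4 187.4]
scene rack 2050 [array([537.1, 106.9]), array([ 95. , 144.9]), 71.14] 125.7 [122. 129.]
   pca deg 161.3 mean [545.4 110.1 125.7]
scene plat 7208 [array([576.2,  93. ]), array([223.4, 291. ]), 71.86] 85.7 [82. 88.]
   pca deg 150.3 mean [608.6 108.8  85.7]
side bar 781 [array([629.5,  74. ]), array([164.5,  31.3]), 71.97] 154.0 [150. 157.]
   pca deg 75.0 mean [621.8  59.3 154. ]
side screw 234 [array([626.3,  73.5]), array([75.6, 11.3]), 84.79] 185.4 [165. 197.]
   pca deg 83.8 mean [625.4  65.5 185.4]
side rack 1939 [array([539.7, 102.9]), array([ 94.7, 150.8]), 71.82] 125.1 [121. 127.]
   pca deg 165.3 mean [540.3  94.6 125.1]
side plat 5665 [array([563. ,  45.5]), array([318.9, 290.9]), 71.88] 85.2 [82. 88.]
   pca deg 169.4 mean [554.8  44.6  85.2]
bar ((629.3908081054688, 75.17863464355469), (166.5373992919922, 31.987720489501953), 72.29341888427734)
screw ((629.0352783203125, 75.57301330566406), (79.64042663574219, 17.584182739257812), 74.65548706054688)
rack ((540.0552368164062, 104.64335632324219), (97.35111999511719, 152.0288848876953), 71.13079833984375)
plat ((562.1621704101562, 46.57643127441406), (320.3746337890625, 293.161376953125), 71.85812377929688)
```

>>> play_rows --pt "1 2.3 -3.6 0 6" --pt "1 4.6 -7.2 0 12" --pt "1 7 -10.8 0 18" --pt "1 9.3 -14.4 0 18" --pt "1 11.6 -18 0 18" --pt "1 13.9 -21.5 0 18" --pt "1 13.9 -21.5 0 18" --pt "1 13.9 -21.5 0 18" --pt "1 13.9 -21.5 3 18" --pt "1 13.9 -21.5 6 18"

```text
clock: 1.7
eef_pos: [437.5, 138.6, 196.5]
tool_rot: [3.137, -0.002, 1.255]
force: [0.1, 0.8, 0.1]
width: -0.2
gripper_force: 0.0
```

>>> play_rows --pt "1 0 0 3.4 0" --pt "1 0 0 6.7 0" --pt "1 0 0 6.7 0" --pt "1 0 1 6.7 0" --pt "1 0 2 6.7 0" --pt "1 0 2.5 6.7 0" --pt "1 0 3 6.7 0" --pt "1 0 3.5 6.7 0" --pt "1 0 4 6.7 0" --pt "1 0 4 6.7 0"

```text
clock: 2.7
eef_pos: [473.6, 126.7, 130.2]
tool_rot: [3.141, -0.001, 1.256]
force: [-1.8, 0.0, 1.8]
width: 0.0
gripper_force: 1.0
```

```bash
cat > rk.py <<'E'
from h import *
u=np.array([.9515,-.3076]);v=np.array([.3076,.9515]);O=np.array([629.3,75.3])-55*u
s=ctrl.read_state(); e=s['eef_pos'];print(s['clock'],e,s['force'],'tcp shaker',(e[:2]-O)@u,(e[:2]-O)@v)
for n in ['scene','side']:
    im,P=cloud(n); im=im.astype(int)
    m=(im[...,0]>im[...,2]+60)&(abs(P[...,2]-125)<4)&(np.hypot(P[...,0]-577,P[...,1]-92)<125)
    x=(P[m][:,:2]-O)@u; y=(P[m][:,:2]-O)@v; print(n,m.sum(),np.percentile(x,[1,3,50,99]).round(1),np.percentile(y,[2,98]).round(1))
E
python3 rk.py
```

```text
2.7 [473.61328392 126.69301607 130.21631166] [-1.81307807  0.01256189  1.8058225 ] tcp shaker -108.94605154100189 1.0112209198918083
scene 1659 [-92.8 -90.2 -20.2  28.3] [-41.3  46.3]
side 1723 [-92.8 -90.   -8.4  48.8] [-45.9  41.1]
```

>>> play_rows --pt "1 0 0.4 0 0" --pt "1 0 0.8 0 0" --pt "1 0 1.2 0 0" --pt "1 0 1.5 0 0" --pt "1 0 1.7 0 0" --pt "1 0 1.9 0 0" --pt "1 0 2.0 0 0" --pt "1 0 2.0 0 0"

```text
clock: 3.6
eef_pos: [491.8, 120.5, 129.4]
tool_rot: [-3.141, 0.0, 1.257]
force: [-4.9, 2.0, 4.5]
width: -0.0
gripper_force: 2.4
```

```bash
python3 rk.py
```

```text
3.6 [491.84966196 120.53641436 129.36114773] [-4.90478034  1.98937983  4.52679837] tcp shaker -89.70036715445667 0.7627242782602247
scene 1499 [-74.  -71.3  -7.4  73.2] [-41.4  46. ]
side 1428 [-73.6 -71.5  -2.7  49.1] [-46.1  40.5]
```

>>> play_rows --pt "1 0 0.2 0 0" --pt "1 0 0.4 0 0" --pt "1 0 0.4 0 0" --pt "1 0 0.4 0 0"

```text
clock: 4.1
eef_pos: [492.3, 120.3, 129.1]
tool_rot: [-3.135, 0.002, 1.258]
force: [-11.0, 4.1, 8.9]
width: 0.0
gripper_force: 6.2
```

>>> play_rows --pt "1 0 -1.5 0 0" --pt "1 0 -3 0 0" --pt "1 0 -3 -4 0" --pt "1 0 -3 -8.5 0" --pt "1 0 -3 -13 0" --pt "1 0 1 -13 0" --pt "1 0.5 5 -13 0" --pt "1 0.5 8 -13 0" --pt "1 0.5 8 -13 0" --pt "1 0.5 8 -13 0"

```text
clock: 5.1
eef_pos: [574.4, 98.4, 259.0]
tool_rot: [3.14, 0.0, 1.255]
force: [-1.0, 0.7, -0.4]
width: -0.1
gripper_force: 0.0
```

```bash
cat >> rk.py <<'E'
    b=(im[...,2]>im[...,0]+25)&(im[...,2]>im[...,1]+15)&(P[...,2]>168)&(P[...,2]<196)&(np.hypot(P[...,0]-629,P[...,1]-75)<48)
    Q=np.stack([(P[b][:,:2]-O)@u-55,(P[b][:,:2]-O)@v],-1); d=Q-Q.mean(0); w,V=np.linalg.eigh(d.T@d)
    r=cv2.minAreaRect(Q.astype(np.float32)); print(' screw',len(Q),np.degrees(np.arctan2(V[1,1],V[0,1])).round(1),np.round(r[0],1),np.round(r[1],1),round(r[2],1), 'top z',np.percentile(P[b][:,2],99).round(1))
    cv2.imwrite(f'pics/{n}_{s["clock"]:.1f}.png',im[...,::-1])
E
python3 rk.py
```

```text
5.1 [574.44993379  98.39023008 258.96328071] [-0.98000859  0.69859183 -0.44454142] tcp shaker -4.294042220726948 5.098473551626541
scene 1555 [-74.3 -72.6  -9.   73.6] [-41.7  46. ]
 screw 246 101.2 [0.1 1.6] [16.1 75.8] 2.8 top z 195.7
side 1514 [-73.8 -72.9  -5.7  48.5] [-45.9  42. ]
 screw 225 101.6 [-2.7 -2.1] [11.7 77.3] 10.9 top z 195.9[ WARN:0@0.778] global loadsave.cpp:1063 imwrite_ Unsupported depth image for selected encoder is fallbacked to CV_8U.
```

>>> play_rows --pt "1 0.1 1.5 0 0" --pt "1 0.1 2.5 0 0" --pt "1 0.1 2.5 0 0" --pt "1 0.1 2.5 2.5 0" --pt "1 0.1 2.5 5 0" --pt "1 0.1 2.5 6.6 0" --pt "1 0.1 2.5 6.6 0"

```text
clock: 5.9
eef_pos: [595.2, 92.7, 191.1]
tool_rot: [-3.137, 0.002, 1.257]
force: [-0.3, 0.2, 0.1]
width: -0.2
gripper_force: 0.0
```

```bash
python3 - <<'E'
from h import *
u=np.array([.9515,-.3076]);v=np.array([.3076,.9515])
s=ctrl.read_state(); d=s['eef_pos'][:2]-[629.3,75.3]; p=np.array([d@v,d@u]); print(s['eef_pos'],s['force'],p)
# waypoints in cm (tool x=v, tool y=u), relative to start of each call, r=34
a=np.radians(170-14*np.arange(0,27)); W=34*np.stack([np.sin(a),np.cos(a)],-1)
print(np.degrees(a)[::9])
for k in range(0,26,9): b=p if k==0 else W[k]; print(np.round((W[k+1:k+10]-b)/10,1).tolist())
E
```

```text
[595.22255923  92.65965723 191.08591372] [-0.29767882  0.23575709  0.14272791] [  6.03549307 -37.76451546]
[170.  44. -82.]
[[0.8, 0.7], [1.5, 1.1], [2.1, 1.7], [2.5, 2.4], [2.7, 3.2], [2.8, 4.0], [2.6, 4.8], [2.3, 5.6], [1.8, 6.2]]
[[-0.7, 0.5], [-1.4, 0.8], [-2.2, 1.0], [-3.1, 0.9], [-3.9, 0.6], [-4.5, 0.2], [-5.1, -0.4], [-5.5, -1.2], [-5.7, -2.0]]
[[-0.0, -0.8], [0.2, -1.6], [0.5, -2.4], [1.1, -3.0], [1.8, -3.5], [2.5, -3.8], [3.4, -3.9], [4.2, -3.8]]
```

>>> play_rows --pt "1 0.8 0.7 0 0" --pt "1 1.5 1.1 0 0" --pt "1 2.1 1.7 0 0" --pt "1 2.5 2.4 0 0" --pt "1 2.7 3.2 0 0" --pt "1 2.8 4.0 0 0" --pt "1 2.6 4.8 0 0" --pt "1 2.3 5.6 0 0" --pt "1 1.8 6.2 0 0" --pt "1 1.8 6.2 0 0"

```text
clock: 6.9
eef_pos: [663.2, 88.2, 193.4]
tool_rot: [3.14, 0.001, 1.254]
force: [-0.9, 0.0, 0.0]
width: -0.1
gripper_force: 0.0
```

```bash
python3 rk.py 2>/dev/null; python3 - <<'E'
from h import *
u=np.array([.9515,-.3076]);v=np.array([.3076,.9515])
s=ctrl.read_state(); d=s['eef_pos'][:2]-[629.3,75.3]; p=np.array([d@v,d@u]); print(p,np.degrees(np.arctan2(p[0],p[1])),np.hypot(*p))
E
```

```text
6.9 [663.24244549  88.15903029 193.40278148] [-0.93921415  0.02420781  0.04332088] tcp shaker 83.33914972238112 22.676063550334803
scene 1484 [-74.3 -73.  -10.9  73.1] [-40.1  46. ]
 screw 99 -162.6 [-15.7   1.5] [43.5  9.3] 19.6 top z 192.4
side 1505 [-73.9 -72.8  -5.1  49.2] [-45.8  41.6]
 screw 551 -168.5 [-0.6  0.9] [75.5 22.6] 17.1 top z 194.8
[23.67790511 27.20863763] 41.03092753733622 36.06872817903365
```

>>> play_rows --pt "1 -0.7 0.3 0 0" --pt "1 -1.4 0.6 0 0" --pt "1 -2.2 0.7 0 0" --pt "1 -3.1 0.6 0 0" --pt "1 -3.9 0.3 0 0" --pt "1 -4.5 -0.1 0 0" --pt "1 -5.1 -0.7 0 0" --pt "1 -5.5 -1.4 0 0" --pt "1 -5.7 -2.2 0 0" --pt "1 -5.7 -2.2 0 0"

```text
clock: 8.0
eef_pos: [622.0, 43.0, 193.4]
tool_rot: [-3.14, 0.001, 1.257]
force: [-0.3, -1.0, 0.4]
width: -0.0
gripper_force: 0.1
```

```bash
python3 rk.py 2>/dev/null; python3 - <<'E'
from h import *
u=np.array([.9515,-.3076]);v=np.array([.3076,.9515])
s=ctrl.read_state(); d=s['eef_pos'][:2]-[629.3,75.3]; p=np.array([d@v,d@u]); print(p,np.degrees(np.arctan2(p[0],p[1])),np.hypot(*p))
E
```

```text
8.0 [621.95981863  42.967217   193.3856845 ] [-0.30543809 -0.99468732  0.42352225] tcp shaker 57.95973202579884 -33.02248281614391
scene 1584 [-73.9 -72.7  -8.   73.4] [-42.  46.]
 screw 200 60.5 [-0.5  2.1] [76.4 16. ] 68.6 top z 194.8
side 1516 [-73.8 -72.8  -5.3  49. ] [-46.1  41.5]
 screw 93 68.6 [ -9.1 -16.2] [43.5  9.2] 67.7 top z 192.7
[-32.4298212    3.69862818] -83.49351757575474 32.64005443751655
```

>>> play_rows --pt "1 0 -0.8 0 0" --pt "1 0.1 -1.6 0 0" --pt "1 0.4 -2.3 0 0" --pt "1 1.0 -2.9 0 0" --pt "1 1.7 -3.4 0 0" --pt "1 2.4 -3.7 0 0" --pt "1 3.2 -3.8 0 0" --pt "1 3.2 -3.8 0 0"

```text
clock: 8.9
eef_pos: [597.2, 87.4, 193.2]
tool_rot: [-3.141, -0.001, 1.259]
force: [-0.7, -0.1, -0.4]
width: 0.3
gripper_force: 0.0
```

```bash
python3 rk.py 2>/dev/null; python3 - <<'E'
from h import *
u=np.array([.9515,-.3076]);v=np.array([.3076,.9515])
s=ctrl.read_state(); d=s['eef_pos'][:2]-[629.3,75.3]; p=np.array([d@v,d@u]); print(p,np.degrees(np.arctan2(p[0],p[1])),np.hypot(*p))
E
```

```text
8.9 [597.22574034  87.37328317 193.15035345] [-0.72947585 -0.12861744 -0.36643015] tcp shaker 20.76595058047057 1.6216866665395937
scene 1435 [-74.  -72.7 -12.8  73.4] [-40.6  46.3]
 screw 424 146.5 [0.7 3.6] [15.3 74.5] 53.2 top z 192.5
side 1517 [-73.8 -72.9  -5.6  49.1] [-46.2  41. ]
 screw 381 147.8 [ 7.4 -8.6] [18.5 53.1] 68.7 top z 190.9
[  0.53486067 -33.7077746 ] 179.09093116580644 33.712017799506725
```

>>> play_rows --pt "1 0.4 0 0 0" --pt "1 0.8 0.1 0 0" --pt "1 1.0 0.2 0 0" --pt "1 1.0 0.2 0 0"

```text
clock: 9.4
eef_pos: [599.9, 90.5, 192.8]
tool_rot: [-3.137, 0.007, 1.254]
force: [-7.1, -7.3, 3.9]
width: -0.3
gripper_force: 4.6
```

```bash
python3 rk.py 2>/dev/null
```

```text
9.4 [599.87941822  90.51017146 192.83338106] [-7.08572352 -7.3251712   3.85538733] tcp shaker 22.326018240746343 5.4227071865055425
scene 1391 [-74.3 -72.9 -13.7  73.5] [-40.4  46. ]
 screw 405 138.5 [-0.6  2.4] [15.7 74.7] 54.8 top z 192.8
side 1524 [-73.8 -72.6  -5.1  48.8] [-46.1  41.3]
 screw 373 139.5 [ 6.6 -8.6] [15.5 54.6] 56.1 top z 190.7
```

>>> play_rows --pt "1 0.2 0.1 0 0" --pt "1 0.2 0.1 0 0" --pt "1 -1 -0.8 0 0" --pt "1 -2 -1.5 0 0" --pt "1 -2 -1.5 -4 0" --pt "1 -2 -1.5 -8 0" --pt "1 -2 -3 -10 0" --pt "1 -2 -6 -10 0" --pt "1 -2 -10 -10 0" --pt "1 -2 -10 -10 0"

```text
clock: 10.5
eef_pos: [496.2, 108.4, 293.3]
tool_rot: [-3.137, -0.0, 1.261]
force: [-0.0, 0.2, 0.1]
width: 0.0
gripper_force: 0.0
```

```bash
python3 rk.py 2>/dev/null; ls pics
```

```text
10.5 [496.17417129 108.41142842 293.34705058] [-0.00435472  0.17820944  0.09553497] tcp shaker -81.85595084997286 -9.44398076517078
scene 1454 [-74.2 -72.7 -12.1  73.5] [-41.1  46. ]
 screw 411 138.7 [-0.4  2.4] [15.5 74.8] 52.4 top z 192.7
side 1509 [-73.8 -72.8  -5.4  49.6] [-45.8  41.9]
 screw 518 138.8 [-1.2 -3.4] [16.1 75. ] 48.3 top z 191.1
both.png
scene.npz
scene0.png
scene_10.5.png
scene_5.1.png
scene_6.9.png
scene_8.0.png
scene_8.9.png
scene_9.4.png
scene_amber_mid.npy
scene_beaker_mid.npy
scene_jar_mid.npy
scene_rack_mid.npy
scene_screw.npy
scene_shaker.npy
side.npz
side0.png
side_10.5.png
side_5.1.png
side_6.9.png
side_8.0.png
side_8.9.png
side_9.4.png
side_amber_mid.npy
side_beaker_mid.npy
side_jar_mid.npy
side_rack_mid.npy
side_screw.npy
side_shaker.npy
```

```bash
python3 -c "
from cell import ctrl
print(ctrl.finish_job())"
```

```text
the job is handed in; nothing more can be done
None
```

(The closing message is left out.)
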